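Present the leaf jar to the scanner

TASK

Wake the fixed hand scanner: squeeze its orange trigger right in against its spring for a moment, then let it go fully. Then take the jar carousel by the round knob on top and turn it until the jar with the green leaves stands squarely at the front, in line with the yellow diamond on the base, and finish while still gripping the knob and holding the turntable still there. Do not touch the jars with the robot, and leave everything else on the table where it is.

Things in the scene. Friction and masses are not known exactly. Their poses are not given: they have to be found in the camera images.
- carousel_base: fixed black round base of the carousel, 220 mm across; origin on the turning axis at table level. Its front is its own -y direction, where an arm with a yellow diamond sticks out from under the turntable (diamond centre 172 mm from the axis) towards the scanner. Placed anew each time, so the front direction varies
- front (a point): point on the base's front line (above the line from the axis to the yellow diamond), 95 mm from the axis, 48 mm above the table: the jar that faces the front stands here. The base does not turn
- knob_grip (a point): point on the turning axis, 190 mm above the table, at mid-height of the round knob. Nothing else on the carousel is higher than 135 mm
- knob: round dark wooden knob, 40 mm in diameter, 42 mm tall (167 to 209 mm above the table), with a brass disc on top, fixed to the turntable on a thin steel post; origin at the centre of its underside on the turning axis, z up. Turning it turns the table: it can be gripped with any yaw and turned in several grasps
- turntable (a joint): turn of disc, knob and jars together, rad, counter-clockwise from above; 0 at the start wherever the jars are. No stops within two turns; light friction (0.05 N m) leaves it where let go. Light wooden disc 300 mm across, top 42 mm above the table, with four dishes 90 degrees apart, 95 mm from the axis, a jar loose in each
- jar_leaf: the marked jar: dark brown clay tea jar with bright green leaves all round its side and on its lid, and a green lid button; 68 mm in diameter, 88 mm tall, about 0.16 kg, loose in a shallow dish; origin at the centre of its underside
- jar_red: another jar on the carousel, same size: red clay; origin under its centre
- jar_cream: another jar on the carousel, same size: cream with red lid button; origin under its centre
- jar_dark: another jar on the carousel, same size: dark brown with black lid, black band and cream lid button, no leaves; origin under its centre
- scanner: grey hand scanner lying on its side, fixed in a stand; origin at table level under its head. Nose (dark red window) along its +y, towards the carousel. Head 66 mm wide (x), in y from 61 mm behind the origin to a nose 74 mm ahead, up to 118 mm above the table. The level black pistol grip runs along its -x; the trigger lies along the grip's +y side
- scanner_grip (a point): centre of the black pistol grip beside the trigger pad, 85 mm above the table, at x = -72 mm, y = 0 in the scanner's frame. The grip is 28 mm thick (along y), 34 mm high, from x = -33 to -140 mm, carried near its end by a post (x -116 to -138 mm) and elsewhere clear of the table
- trigger_pad (a point): point on the outer face of the orange trigger where it is squeezed: when released at x = -72 mm, y = 36 mm in the scanner's frame, 85 mm above the table. Blade 8 mm thick, 22 mm high, ending at x = -86 mm; from its outer face across to the grip's back is 50 mm. A finger each side from above, closing along the scanner's y, squeezes it
- trigger (a joint): angle of the trigger on its upright hinge 34 mm from the pad, rad: 0 released, 0.35 fully squeezed (pad moved 11 mm towards the grip); a spring returns it, about 2 N at the start and 6 N when fully squeezed
- teapot: red clay teapot on the table, 116 mm body, 95 mm tall, spout and handle to 90 mm from its origin under its centre; leave alone
- tea_bowl: small cream tea bowl, 72 mm across, 45 mm tall, origin under its centre; leave alone
- tea_cup: brown clay cup, 64 mm across, 60 mm tall, origin under its centre; leave alone
- tape_roll: roll of brown packing tape lying flat, 96 mm across, 45 mm tall, origin under its centre; leave alone
- brush: wooden dusting brush, about 200 mm long, lying on the table; leave alone
Not all that is in view belongs to the job. What is shaped like the jar_leaf but blue, purple or turquoise is not meant.

How it is judged:
On the way, in this order (a step that is already met when the one before it is completed fails the run):
1. the trigger is squeezed in (value of joint trigger above 0.22 rad), for 0.2 s.
2. the trigger is let go and springs back (value of joint trigger below 0.04 rad), for 0.2 s.
3. the leaf jar is turned to the front and the turntable rests (horizontal distance between jar_leaf and front below 0.012 m and velocity of joint turntable between -0.06 and 0.06 rad/s), for 0.3 s.
At the end, for the whole second after the job is handed in: the leaf jar stands upright in its dish with its centre within 12 mm of the front point (about 7 degrees), the turntable is still (under 0.03 rad/s), the fingers grip the knob with more than 1.5 N, and the trigger is released (under 0.04 rad) (horizontal distance between jar_leaf and front below 0.012 m and z of jar_leaf in the frame of carousel_base below 0.052 m and angle between jar_leaf's own z axis and vertical below 0.1 rad and velocity of joint turntable between -0.03 and 0.03 rad/s and contact force between the fingers and knob above 1.5 N and value of joint trigger below 0.04 rad); the arm keeps its last pose, push and grip.
It fails at once if a jar is touched by the robot (over 1 N) (contact force between any of the fingers, the arm and jar_leaf above 1 N or contact force between any of the fingers, the arm and jar_red above 1 N or contact force between any of the fingers, the arm and jar_cream above 1 N or contact force between any of the fingers, the arm and jar_dark above 1 N).
It fails at once if a jar leaves its dish or tips (height (world z) of any of jar_leaf, jar_red, jar_cream, jar_dark above 0.058 m or angle between any of jar_leaf, jar_red, jar_cream, jar_dark's own z axis and vertical above 0.25 rad).
It fails at once if another thing on the table is displaced by more than 15 mm (distance of any of teapot, tea_bowl, tea_cup, tape_roll, brush from where it was at the start of the episode above 0.015 m).
It also fails if it takes over 64 s, if anything falls off the work surface, if the arm or the gripper's body presses on something with over 40 N, if the wrist force passes 120 N, or if a joint passes its speed limit or range.

ROBOT

A 6-joint arm with a two-finger parallel gripper is mounted at the origin on the work surface. World frame = base frame: x ahead of the robot, y to its left, z up, the work surface at z = 0. Lengths are in m, angles in rad, forces in N, time in s.
With the tool pointing down it reaches from about 0.35 to 0.85 m from the base axis. Payload 8.1 kg.
Tool frame: the origin (TCP) lies at the very end of the fingers, on their centre line; the grasp point (between the pads) lies 19 mm behind it; z points along the fingers, y is the direction in which the jaws open and shut (so a half turn about z gives the same grasp; the last joint's range is limited). The gripper opens to 93 mm and grips with 3 to 60 N. Pads are 15 mm wide; open, the fingers measure 128 mm over their backs; the gripper's body (75 mm by 188 mm) begins 65 mm behind the grasp point.
Start: joints at [1.263, 0.13, 1.488, -0, 1.523, -0.085], TCP at [0.133, 0.585, 0.187] pointing down, gripper open.
Joint ranges: [-2.96, 2.96], [-0.89, 2.26], [0.02, 2.5], [-1.34, 4.48], [0, 2.73], [-2.66, 2.66]. Speed limits (rad/s): [2.39, 2.39, 2.79, 3.14, 3.14, 3.14].

INTERFACE

Orientations are given as a rotation vector (axis times angle).
In Python, from plant import * gives the robot as it stands.
- The arm moves only by the tool apply_moves, never from a script. Its argument "commands" is one flat list of numbers, 7 for each row, row after row: the shift along the world's x, y, z in cm, then the turn, a rotation vector about the world's x, y, z in rad, then the finger opening in cm, from 0 to 9.3. A call has 1 to 8 rows; each row shifts and turns the pose as measured when the row begins; what a row does not reach is not made up. A row lasts 1/8 s, in which the tool goes at most 62.5 mm and 10.7 degrees, less where a joint would pass 70% of its speed; a pose out of reach is approached as far as the arm can. A call with a gripper value outside its range is refused whole. The fingers move at their own pace and stop on an object; "squeeze" is the grip in N (left out, the last holds). Time passes only in rows, so rows that do not move let the fingers close. It gives the time, the measured TCP pose, the force and the opening at its end, in the units of the state.
- read_state(): the state, without advancing time (a new reading comes with each control period).
- read_camera(name): name is "scene" or "top"; returns (picture, depth): 384x512x3 uint8, blue, green, red; 384x512 float32, m along the optical axis (not along the pixel's ray), 0 where there is no reading.
- camera_model(name): a dict with "intrinsics" (3x3 intrinsics, pixels), "R" (3x3) and "t" (3): a world point X has camera coordinates R X + t. Camera axes: x right, y down, z forward; pixel columns grow to the right and rows downward; lengths in m; the calibration is good to about 2 mm. A picture is of the moment at which its call begins. camera_model takes no time and is no camera call.
- close_job(): hands the job in, once; it reports no verdict.
Trained networks look in the newest picture that a camera, given by its name, has taken for a name from the list of things; names that differ only in an ending like _2 or _b are one class to them, and where a whole thing is asked for, a point or a joint stands for the part that bears it (a point fixed in the world has none). Each returns a list of dicts, best first, with "conf" (0 to 1); they miss things now and then, are a little off and sometimes report something else, mostly with a low value. They report only what shows in the picture. A call takes as long as a camera call. They do not tell look-alikes from the thing itself.
- find_in(query, camera): "point" ([x, y, z] in m, in the coordinates of the camera as it stood for that picture, good to about 4 mm: the middle of the surface that is visible of it).
- cut_out(query, camera): "mask" (384x512 bool, what is visible of it).
- spot_point(query, camera): "point" ([x, y, z] in m, in the coordinates of the camera as it stood for that picture, good to about 4 mm: a listed point, or the origin of a listed thing).
The state is a dict: "t": time; "q": joint angles; "dq": joint speeds; "joint_torque": joint torques, N m; "tool_pos": TCP position; "orientation": TCP orientation; "force": force on the tool from outside, world axes, zero at the start; "wrist_torque": the same for the moment, N m; "opening": finger opening in m.
Only numpy, scipy, OpenCV 4.12 (cv2) and the standard library are available. Lean on these libraries where they do the work, as an engineer would, in place of code of your own. Each camera call takes 0.05 s, during which the arm holds its last target. There are 200 camera calls.

## Working session

There is one attempt and no reset: what is moved stays moved. The work goes in short steps, Python scripts to look and compute and a tool call to move; the robot and the scene stay as the last step left them, time stands still between calls to the robot, and variables do not carry over. Pictures are saved under pics/ and viewed, about 8 in all and at most 12, crops included, and the job is handed in when it is done.

Besides the shell and the picture viewer there is one more tool, called after "Request:" by a JSON object that holds its "api" and its "payload", one argument or row to a line. apply_moves: Moves the arm, as the interface text tells. Its arguments: {"type":"object","properties":{"commands":{"type":"array"},"squeeze":{"type":"number"}},"required":["commands"]}

```bash
mkdir -p pics; cat > h.py <<'E'
from plant import *
import numpy as np, cv2
def w(p,c):
    m=camera_model(c); return np.array(m["R"]).T@(np.array(p)-np.array(m["t"]))
def px(X,c):
    m=camera_model(c); p=np.array(m["intrinsics"])@(np.array(m["R"])@np.array(X)+np.array(m["t"])); return p[:2]/p[2]
E
python3 - <<'E'
from h import *
for c in("scene","top"):
    im,d=read_camera(c); cv2.imwrite(f"pics/{c}0.png",im); np.save(f"{c}d.npy",d)
    for q in("carousel_base","knob_grip","knob","front","jar_leaf","jar_red","jar_cream","jar_dark","scanner","scanner_grip","trigger_pad"):
        try:
            for r in spot_point(q,c)[:3]:
                p=w(r["point"],c); print(c,q,round(r["conf"],2),p.round(3),px(p,c).round())
        except Exception as e: print(c,q,e)
print(read_state())
E
```

```text
scene knob 0.72 [0.603 0.105 0.166] [308. 200.]
scene front 0.5 [0.694 0.08  0.051] [310. 247.]
scene jar_leaf 0.88 [ 0.337 -0.191 -0.001] [189. 187.]
scene jar_leaf 0.77 [0.626 0.194 0.05 ] [335. 215.]
scene jar_leaf 0.77 [0.321 0.094 0.004] [268. 156.]
scene jar_red 0.66 [0.695 0.083 0.049] [311. 247.]
scene jar_cream 0.79 [0.583 0.01  0.049] [274. 223.]
scene jar_dark 0.88 [0.508 0.121 0.044] [298. 192.]
scene jar_dark 0.56 [0.358 0.375 0.   ] [347. 140.]
scene jar_dark 0.4 [ 0.601 -0.449 -0.001] [131. 287.]
scene scanner 0.84 [ 0.684 -0.188  0.003] [224. 281.]
scene scanner_grip 0.87 [ 0.618 -0.201  0.087] [210. 252.]
scene scanner_grip 0.25 [0.51  0.123 0.046] [299. 192.]
scene trigger_pad 0.37 [ 0.614 -0.169  0.087] [220. 247.]
top knob 0.43 [0.604 0.104 0.165] [232. 158.]
top jar_leaf 0.9 [0.629 0.192 0.047] [208. 157.]
top jar_leaf 0.87 [0.326 0.099 0.002] [235. 248.]
top jar_leaf 0.83 [ 0.343 -0.188 -0.001] [320. 244.]
top jar_red 0.96 [0.697 0.079 0.046] [242. 137.]
top jar_cream 0.7 [0.581 0.012 0.047] [262. 172.]
top jar_dark 0.92 [0.513 0.128 0.045] [227. 192.]
top jar_d
[... 269 characters left out ...]
ger_pad 0.17 [ 0.615 -0.203  0.089] [329. 160.]
{'t': 1.2, 'q': array([ 1.26260354e+00,  1.30402030e-01,  1.48821220e+00, -2.80609370e-07,
        1.52302157e+00, -8.54070674e-02]), 'dq': array([-0.00155846,  0.00038418, -0.00193292, -0.00158886,  0.00155702,
        0.00011875]), 'joint_torque': array([ 7.43827809e-05, -5.59734607e+01, -4.92077994e+01,  7.68277212e-02,
        2.23689125e-02,  3.81451082e-05]), 'tool_pos': array([0.13254751, 0.58516487, 0.1870273 ]), 'orientation': array([-3.49226798e-01, -3.12211367e+00,  6.65505554e-05]), 'force': array([-0.4417397 , -0.27684278, -0.82029739]), 'wrist_torque': array([ 0.02562711, -0.03310924,  0.01698761]), 'opening': 0.09311518794410406}
```

```bash
python3 - <<'E'
import cv2,numpy as np
a=cv2.imread("pics/scene0.png");b=cv2.imread("pics/top0.png")
cv2.imwrite("pics/v1.png",cv2.resize(a,(800,600)))
cv2.imwrite("pics/v2.png",cv2.resize(b[90:270,170:410],(800,600),interpolation=cv2.INTER_CUBIC))
E
```

```text
(no output)
```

View pics/v1.png

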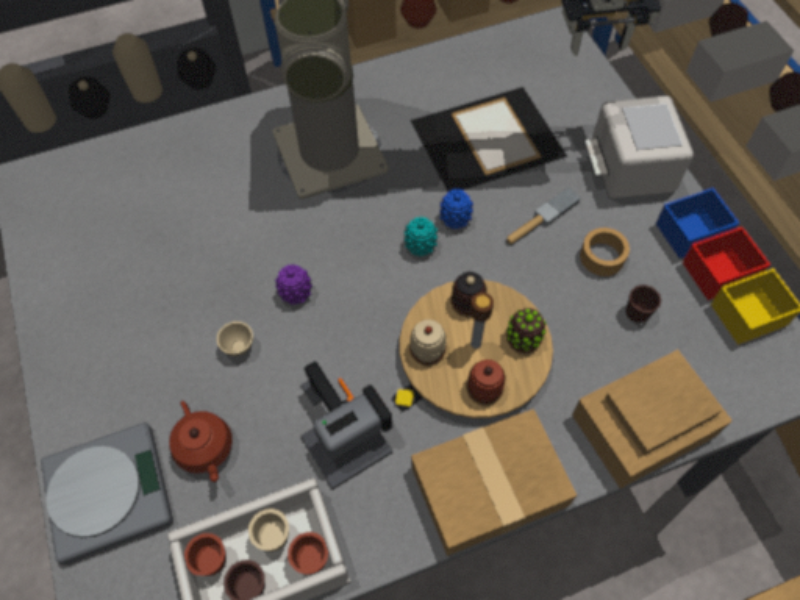

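View pics/v2.png

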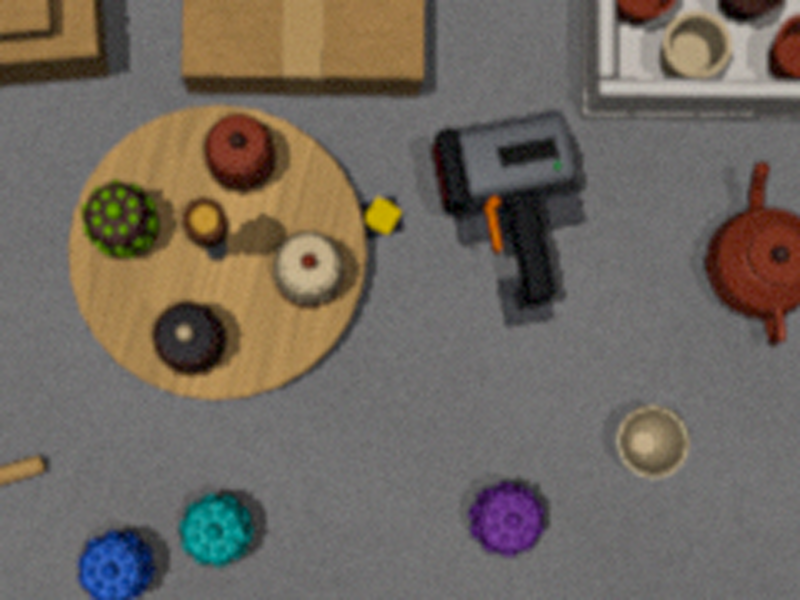

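The scene view shows the carousel at about (476,345), with the green-leaf jar on it at (526,329), and the scanner at (345,430). The orange trigger is at (346,390) and the yellow diamond at (404,398).

Candidates for the leaf jar:
- green leaves on the carousel: (526,329)
- blue: (456,208)
- teal: (420,236)
- purple: (293,284)

I choose the green one. The close crop of the top view confirms it, with green leaves and a green button at (120,218).

```bash
python3 - <<'E'
from h import *
def cloud(c,mask):
    m=camera_model(c);K=np.array(m["intrinsics"]);d=np.load(c+"d.npy")
    v,u=np.nonzero(mask&(d>0)); z=d[v,u]
    P=np.stack([(u-K[0,2])/K[0,0]*z,(v-K[1,2])/K[1,1]*z,z],1)
    return (P-np.array(m["t"]))@np.array(m["R"])
ax=np.array([.604,.103])
for c in("scene","top"):
    im=cv2.imread(f"pics/{c}0.png");hsv=cv2.cvtColor(im,cv2.COLOR_BGR2HSV);d=np.load(c+"d.npy")
    full=cloud(c,np.ones(d.shape,bool)); 
    for n,lo,hi in(("yellow",(24,150,110),(33,255,255)),("orange",(5,190,140),(17,255,255))):
        mk=cv2.inRange(hsv,lo,hi)>0
        P=cloud(c,mk); s=(abs(P[:,0]-.63)<.1)&(abs(P[:,1]+.11)<.09); P=P[s]
        print(c,n,len(P),P.mean(0).round(4),P.min(0).round(3),P.max(0).round(3))
        if n=="yellow": r=P[:,:2].mean(0)-ax; print(" dist",np.hypot(*r),"ang",np.degrees(np.arctan2(r[1],r[0])))
    # grip top: z 0.097..0.107
    P=full; s=(P[:,2]>.097)&(P[:,2]<.107)&(P[:,0]>.54)&(P[:,0]<.64)&(P[:,1]>-.27)&(P[:,1]<-.13);Q=P[s][:,:2]
    l=cv2.fitLine(Q.astype(np.float32),cv2.DIST_HUBER,0,.01,.01).ravel(); print(c,"grip",len(Q),l.round(3),np.degrees(np.arctan2(l[1],l[0])),Q.min(0),Q.max(0))
    # disc
    s=(abs(P[:,2]-.042)<.006)&(np.hypot(P[:,0]-.604,P[:,1]-.103)<.18);Q=P[s][:,:2]
    print(c,"disc",len(Q),cv2.minEnclosingCircle(Q.astype(np.float32)))
    s=(P[:,2]>.203)&(P[:,2]<.216)&(np.hypot(P[:,0]-.604,P[:,1]-.103)<.04);print(c,"knob",P[s].mean(0),s.sum(), P[s].min(0),P[s].max(0))
E
```

```text
scene yellow 104 [ 0.6468 -0.0659  0.0161] [ 0.628 -0.084  0.007] [ 0.665 -0.049  0.025]
 dist 0.1742013926373222 ang -75.77634362615396
scene orange 25 [ 0.625  -0.1705  0.0974] [ 0.605 -0.175  0.091] [ 0.646 -0.166  0.102]
scene grip 261 [ 0.96   0.281  0.599 -0.206] 16.326416 [ 0.55223436 -0.22869096] [ 0.63954911 -0.16595817]
scene disc 4243 ((0.6042969226837158, 0.10070235282182693), 0.15149448812007904)
scene knob [0.60534465 0.09993524 0.20931562] 152 [0.58284861 0.080508   0.20348621] [0.62372052 0.11878337 0.2152215 ]
top yellow 79 [ 0.6474 -0.0632  0.0147] [ 0.629 -0.08  -0.005] [ 0.665 -0.045  0.024]
 dist 0.17179878275082486 ang -75.38367380758278
top orange 35 [ 0.6276 -0.1664  0.0954] [ 0.602 -0.171  0.092] [ 0.65  -0.161  0.101]
top grip 215 [ 0.975  0.221  0.607 -0.202] 12.750883 [ 0.55213702 -0.22434498] [ 0.63997991 -0.13180391]
top disc 4230 ((0.6183987259864807, 0.09896526485681534), 0.16430145502090454)
top knob [0.6031215  0.10345462 0.20841786] 141 [0.58417777 0.08536237 0.20357662] [0.62318796 0.12107882 0.21452723]
```

```bash
python3 - <<'E'
from h import *
for c in("scene","top"):
    im=cv2.imread(f"pics/{c}0.png");m=camera_model(c);K=np.array(m["intrinsics"]);R=np.array(m["R"]);t=np.array(m["t"])
    v,u=np.mgrid[0:384,0:512]; ray=np.stack([(u-K[0,2])/K[0,0],(v-K[1,2])/K[1,1],np.ones_like(u)],-1)@R; C=-R.T@t
    P=C+ray*((.102-C[2])/ray[...,2])[...,None]   # on grip-top plane
    hsv=cv2.cvtColor(im,cv2.COLOR_BGR2HSV)
    mk=(im.max(2)<45)&(P[...,0]>.545)&(P[...,0]<.645)&(P[...,1]<-.165)&(P[...,1]>-.25)
    Q=P[mk][:,:2].astype(np.float32)
    # per-x-slice midline
    print(c,cv2.minAreaRect(Q*1000))
    for x in np.arange(.55,.65,.01):
        s=Q[abs(Q[:,0]-x)<.005]
        if len(s): print(round(x,3),len(s),s[:,1].min().round(4),s[:,1].max().round(4))
    O=C+ray*((.096-C[2])/ray[...,2])[...,None]
    mk=(cv2.inRange(hsv,(4,150,100),(18,255,255))>0)&(abs(O[...,0]-.625)<.04)&(abs(O[...,1]+.17)<.03)
    Q=O[mk][:,:2].astype(np.float32); print("orange",len(Q),cv2.minAreaRect(Q*1000))
E
```

```text
scene ((602.3986206054688, -214.87579345703125), (89.1142349243164, 38.308990478515625), 9.871891021728516)
0.56 19 -0.2242 -0.2036
0.57 27 -0.2261 -0.2028
0.58 29 -0.2253 -0.2004
0.59 33 -0.2264 -0.198
0.6 37 -0.2284 -0.1973
0.61 39 -0.2277 -0.1949
0.62 37 -0.226 -0.1925
0.63 36 -0.2297 -0.1902
0.64 30 -0.2132 -0.1895
orange 37 ((623.2601318359375, -169.62547302246094), (46.8583984375, 10.021527290344238), 3.5637264251708984)
top ((594.85302734375, -198.518310546875), (99.4224624633789, 44.956180572509766), 5.824331760406494)
0.55 28 -0.2177 -0.189
0.56 36 -0.2241 -0.1858
0.57 35 -0.2241 -0.1922
0.58 35 -0.2209 -0.1922
0.59 30 -0.2178 -0.189
0.6 33 -0.2178 -0.1827
0.61 37 -0.2146 -0.1763
0.62 41 -0.2178 -0.173
0.63 43 -0.2178 -0.173
0.64 40 -0.2147 -0.173
orange 54 ((624.0123901367188, -165.82542419433594), (52.32919692993164, 13.585269927978516), 4.403793811798096)
```

Request:
{"api": "apply_moves", "payload": {
  "commands": [2,-3,5,0,0,0.05,9.3,2,-3,5,0,0,0.05,9.3,3.2,-5.2,0,0,0,0.05,9.3,3.2,-5.2,0,0,0,0.05,9.3,3.2,-5.2,0,0,0,0.05,9.3,3.2,-5.2,0,0,0,0.05,9.3,3.2,-5.2,0,0,0,0.05,9.3,3.2,-5.2,0,0,0,0.05,9.3],
  "squeeze": 20
}}

```text
t: 2.2
tool_pos: [0.367, 0.2044, 0.2898]
orientation: [-0.31, 3.12, 0.0]
force: [1.8, 1.3, -0.1]
opening: 0.0931
```

Request:
{"api": "apply_moves", "payload": {
  "commands": [3.2,-5.2,0,0,0,0,9.3,3.2,-5.2,0,0,0,0,9.3,3.2,-5.2,0,0,0,0,9.3,3.2,-5.2,0,0,0,0,9.3,3.2,-5.2,0,0,0,0,9.3,3.2,-5.2,0,0,0,0,9.3,3.2,-5.2,0,0,0,0,9.3,0,0,0,0,0,0,9.3]
}}

```text
t: 3.2
tool_pos: [0.5948, -0.1733, 0.2888]
orientation: [-0.303, 3.117, 0.003]
force: [0.0, 0.6, -0.0]
opening: 0.0932
```

Request:
{"api": "apply_moves", "payload": {
  "commands": [2.1,-2.2,0,0,0,-0.02,9.3,0,0,-5,0,0,0,9.3,0,0,-5,0,0,0,9.3,0,0,-3,0,0,0,9.3,0,0,0,0,0,0,9.3]
}}

```text
t: 3.82
tool_pos: [0.6163, -0.1929, 0.1584]
orientation: [-0.272, 3.116, 0.002]
force: [-0.4, 0.2, 0.6]
opening: 0.0928
```

```bash
python3 - <<'E'
from h import *
s=read_state();print(s["tool_pos"],s["q"].round(3))
a,_=read_camera("scene");b,_=read_camera("top")
A=cv2.resize(a[190:310,160:290],(400,370),interpolation=3);B=cv2.resize(b[110:210,280:388],(400,370),interpolation=3)
cv2.imwrite("pics/v3.png",np.hstack([A,B]))
p=px(s["tool_pos"],"scene");print((p-[160,190])*3.08,(px(s["tool_pos"],"top")-[280,110])*3.7)
E
```

```text
[ 0.61631104 -0.19291341  0.15835425] [-0.388  0.254  1.402  0.008  1.475 -2.133]
[155.00635717 154.51968836] [181.24852259 169.70694983]
```

View pics/v3.png

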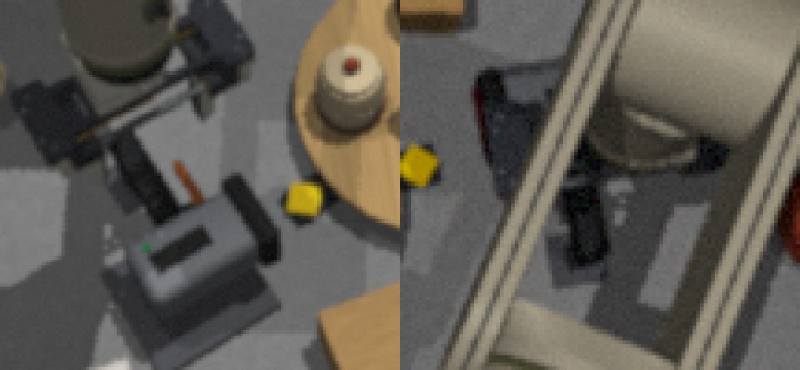

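The left half shows the fingers straddling the grip (145,180) and the trigger (188,183), so I lower and squeeze.

Request:
{"api": "apply_moves", "payload": {
  "commands": [0,-0.3,-4,0,0,0,9.3,0,0,-4,0,0,0,9.3,0,0,-1.3,0,0,0,9.3,0,0,0,0,0,0,6]
}}

```text
t: 4.42
tool_pos: [0.6258, -0.1988, 0.0807]
orientation: [-0.272, 3.094, -0.015]
force: [0.3, 0.2, -0.3]
opening: 0.0871
```

Request:
{"api": "apply_moves", "payload": {
  "commands": [0,0,0,0,0,0,5,0,0,0,0,0,0,3,0,0,0,0,0,0,3,0,0,0,0,0,0,3]
}}

```text
t: 4.92
tool_pos: [0.6293, -0.2001, 0.0874]
orientation: [-0.272, 3.086, -0.021]
force: [-0.8, 0.1, -0.1]
opening: 0.0476
```

```bash
python3 - <<'E'
from h import *
s=read_state()
for k in("q","dq","joint_torque","force","wrist_torque","tool_pos","opening"): print(k,np.round(s[k],3))
a,_=read_camera("scene")
cv2.imwrite("pics/v4.png",cv2.resize(a[180:310,150:290],(700,650*700//700-50),interpolation=3))
E
```

```text
q [-0.39   0.305  1.473  0.008  1.319 -2.138]
dq [-0.001 -0.004 -0.004  0.001  0.002 -0.001]
joint_torque [ 1.0000e-02 -6.3406e+01 -4.7754e+01  0.0000e+00 -2.5700e-01 -2.0000e-03]
force [-0.838  0.072 -0.117]
wrist_torque [-0.011 -0.015  0.019]
tool_pos [ 0.629 -0.2    0.087]
opening 0.048
```

View pics/v4.png

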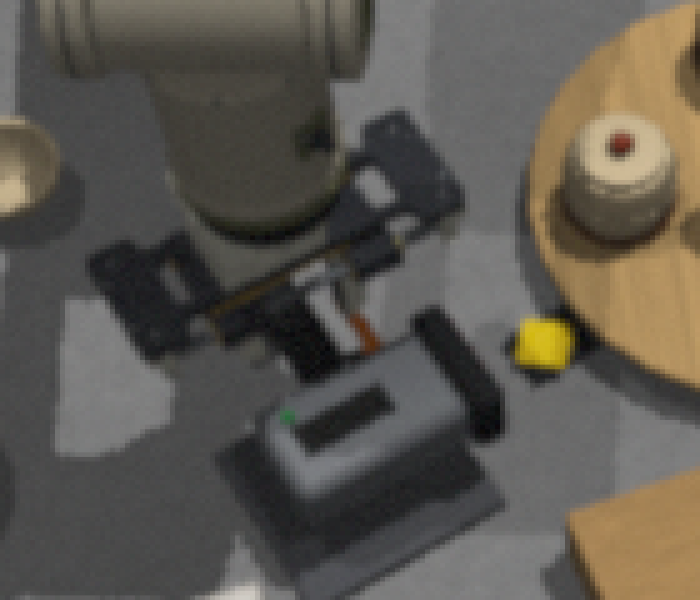

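```bash
python3 - <<'E'
from h import *
from scipy.spatial.transform import Rotation as Ro
s=read_state();R=Ro.from_rotvec(s["orientation"]).as_matrix();p=s["tool_pos"]
print(R.round(3),s["t"],s["tool_pos"],s["opening"])
f=lambda X:((px(X,"scene")-[150,180])*[5,600/130]).round()
for y in(-.041,-.024,.024,.041):
  print(y,[f(p+R@[x,y,z]) .tolist() for x in(-.0075,.0075) for z in(0,-.04)],(p+R@[0,y,0]).round(3))
ex=np.array([np.cos(.17),np.sin(.17),0]);ey=np.array([-ex[1],ex[0],0]);g=np.array([.617,-.2025,.085])
for n,x,y,z in(("pad",0,36,11),("padin",0,28,11),("end",-14,36,11),("hinge",34,36,11),("gripTop+",0,14,17),("gripTop-",0,-14,17),("gripend",-68,0,17)): print(n,f(g+ex*x/1e3+ey*y/1e3+[0,0,z/1e3]))
E
```

```text
[[-0.984 -0.174  0.044]
 [-0.175  0.985 -0.01 ]
 [-0.042 -0.017 -0.999]] 4.975 [ 0.62934732 -0.20011267  0.08735726] 0.04370014450950229
-0.041 [[251.0, 389.0], [242.0, 361.0], [239.0, 370.0], [230.0, 342.0]] [ 0.636 -0.24   0.088]
-0.024 [[278.0, 376.0], [270.0, 348.0], [265.0, 356.0], [257.0, 328.0]] [ 0.634 -0.224  0.088]
0.024 [[352.0, 338.0], [346.0, 309.0], [340.0, 319.0], [333.0, 290.0]] [ 0.625 -0.176  0.087]
0.041 [[378.0, 325.0], [373.0, 296.0], [366.0, 306.0], [360.0, 277.0]] [ 0.622 -0.16   0.087]
pad [352. 298.]
padin [340. 304.]
end [341. 280.]
hinge [381. 341.]
gripTop+ [317. 311.]
gripTop- [274. 333.]
gripend [240. 235.]
```

Request:
{"api": "apply_moves", "payload": {
  "commands": [0,0,0,0,0,0,8,0,0,0,0,0,0,8,0,0,0,0,0,0,8,0,0,0,0,0,0,8]
}}

```text
t: 5.48
tool_pos: [0.629, -0.2001, 0.0869]
orientation: [-0.271, 3.087, -0.021]
force: [0.2, -0.4, -0.3]
opening: 0.0778
```

Request:
{"api": "apply_moves", "payload": {
  "commands": [0,0,0,0,0,0,8,-1.3,0.4,-1,0,0,0,8,0,0,-1,0,0,0,8,0,0,0,0,0,0,8]
}}

```text
t: 5.98
tool_pos: [0.6162, -0.1961, 0.0663]
orientation: [-0.271, 3.087, -0.021]
force: [0.2, -0.3, -0.0]
opening: 0.0802
```

Request:
{"api": "apply_moves", "payload": {
  "commands": [0,0,0,0,0,0,3,0,0,0,0,0,0,3,0,0,0,0,0,0,3,0,0,0,0,0,0,3,0,0,0,0,0,0,3,0,0,0,0,0,0,3,0,0,0,0,0,0,3,0,0,0,0,0,0,3],
  "squeeze": 20
}}

```text
t: 6.98
tool_pos: [0.6183, -0.2009, 0.0678]
orientation: [-0.269, 3.083, -0.032]
force: [0.1, -0.5, -0.2]
opening: 0.0301
```

Request:
{"api": "apply_moves", "payload": {
  "commands": [0,0,0,0,0,0,3,0,0,0,0,0,0,3,0,0,0,0,0,0,3,0,0,0,0,0,0,3]
}}

```text
t: 7.48
tool_pos: [0.6183, -0.2008, 0.0678]
orientation: [-0.27, 3.083, -0.032]
force: [0.7, -2.2, -1.3]
opening: 0.0301
```

```bash
python3 - <<'E'
from h import *
s=read_state();print(s["tool_pos"],s["opening"],s["force"],s["wrist_torque"])
a,d=read_camera("scene")
cv2.imwrite("pics/v5.png",cv2.resize(a[200:290,170:280],(770,600),interpolation=3))
f=lambda X:((px(X,"scene")-[170,200])*[7,600/90]).round()
from scipy.spatial.transform import Rotation as Ro
R=Ro.from_rotvec(s["orientation"]).as_matrix()
for y in(-.015,.015): print([f(s["tool_pos"]+R@[0,y,z]) for z in (0,-.03)])
for r in spot_point("trigger_pad","scene")[:2]+spot_point("scanner_grip","scene")[:2]: print(r["conf"],w(r["point"],"scene").round(4))
E
```

```text
[ 0.61832523 -0.20081554  0.06778573] 0.030117267976156933 [ 0.69340835 -2.24975591 -1.33512359] [-0.2247192   0.01527043  0.02592638]
[array([255., 380.]), array([247., 350.])]
[array([319., 347.]), array([312., 317.])]
0.55 [ 0.611  -0.1672  0.0864]
0.91 [ 0.6187 -0.2014  0.0892]
```

View pics/v5.png

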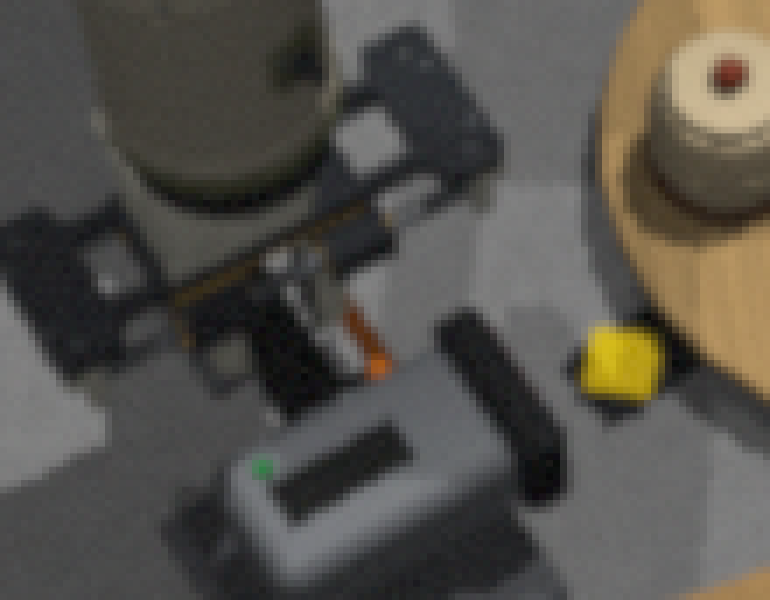

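The crop shows a silver patch at (320,325) between the black grip and the orange trigger (365,345). It may be a finger in the gap, so I check it with depth.

```bash
python3 - <<'E'
from h import *
a,d=read_camera("scene");m=camera_model("scene");K=np.array(m["intrinsics"]);R=np.array(m["R"]);t=np.array(m["t"])
ex=np.array([np.cos(.17),np.sin(.17)]);ey=np.array([-ex[1],ex[0]]);g=np.array([.6175,-.2025])
print("cam",(-R.T@t).round(3))
for v in range(240,262,2):
  row=[]
  for u in range(204,232,2):
    z=d[v,u];X=R.T@(np.array([(u-K[0,2])/K[0,0]*z,(v-K[1,2])/K[1,1]*z,z])-t);r=X[:2]-g
    row.append("%4d,%4d,%4d %3d%s"%(r@ex*1e3,r@ey*1e3,X[2]*1e3,a[v,u].mean(),"o" if int(a[v,u,2])-int(a[v,u,0])>60 else " "))
  print(v," | ".join(row))
E
```

```text
cam [ 1.178 -0.255  1.379]
240   17, -11, 217  41  |  -30,   6, 103  27  |  -74,  24,   0  76  |   19,   3, 203  82  |   21,   8, 200  60  |   25,  12, 203  65  |   24,  17, 196  54  |   30,  21, 202  26  |   30,  26, 196  54  |   30,  32, 190  96  |  -46,  65,   5 119  |  -47,  72,  -4 106  |  -41,  76,   1 108  |  -37,  81,   3 105 
242   15, -12, 200  30  |   18,  -8, 202  32  |   21,  -3, 202  37  |   24,   0, 202  55  |   26,   5, 201  59  |    3,  17, 142  46  |    5,  22, 141  70  |   29,  20, 190  60  |  -47,  51,   4 113  |  -45,  57,   0 129  |  -41,  62,   3 122  |  -41,  68,  -4 107  |  -36,  73,   0 105  |  -32,  78,   2 106 
244   23, -15, 208  29  |   23, -10, 201  37  |   25,  -6, 199  31  |  -15,  10,  99  60  |  -54,  27,   3  85  |    4,  16, 131  37  |    7,  20, 133  76  |    5,  27, 121  73  |  -42,  48,   2 107  |  -41,  55,  -2 124  |  -38,  60,  -2 119  |  -32,  64,   1 105  |  -29,  69,   2 106  |  -25,  74,   5 103 
246   31, -19, 213  26  |   30, -14, 206  24  |  -12,   2, 100  17  |   -9,   7, 100  19  |  -47,  24,   5  66  |    3,  15, 116  56  |    7,  
[... 1635 characters left out ...]
,  25, 112  91  |   45,  30, 113  86  |   50,  34, 118  93  |   51,  39, 114  95 
258  -26, -14,   2  70  |  -26,  -8,  -3  70  |   17, -13,  95  18  |   23,  -9, 102  17  |   29,  -5, 109  17  |   30,   0, 105  12  |   31,   4, 101  17  |   35,   9, 103  40  |   35,  15,  96  66  |   44,  17, 112  81  |   49,  21, 118  90  |   51,  26, 116  94  |   56,  31, 120  95  |   56,  36, 112  97 
260  -20, -17,   5  74  |  -17, -12,   4  75  |   16, -14,  80  59  |   29, -12, 105  20  |   31,  -7, 102  22  |   34,  -3, 104  27  |   35,   2,  99  52  |   44,   5, 113  78  |   47,   9, 115  89  |   49,  15, 111  93  |   53,  19, 115  96  |   55,  24, 113  96  |   59,  28, 115  98  |   62,  33, 115  96
```

Request:
{"api": "apply_moves", "payload": {
  "commands": [0,0,0,0,0,0,9.3,0,0,0,0,0,0,9.3,0,0,0,0,0,0,9.3,0,0,0,0,0,0,9.3,0,0,0,0,0,0,9.3,0,0,0,0,0,0,9.3,0,0,0,0,0,0,9.3,0,0,0,0,0,0,9.3]
}}

```text
t: 8.68
tool_pos: [0.6183, -0.2, 0.0679]
orientation: [-0.27, 3.083, -0.031]
force: [-0.8, -0.7, -1.0]
opening: 0.0928
```

```bash
python3 - <<'E'
from h import *
s=read_state();print(s["tool_pos"],s["opening"],s["force"],s["q"].round(3))
a,d=read_camera("scene");np.save("d_open.npy",d);cv2.imwrite("pics/open.png",a)
cv2.imwrite("pics/v6.png",cv2.resize(a[200:290,170:280],(770,600),interpolation=3))
E
```

```text
[ 0.61833571 -0.19999752  0.06786951] 0.09283150572324281 [-0.80336835 -0.67139048 -1.044522  ] [-0.394  0.291  1.528  0.004  1.273 -2.141]
```

View pics/v6.png

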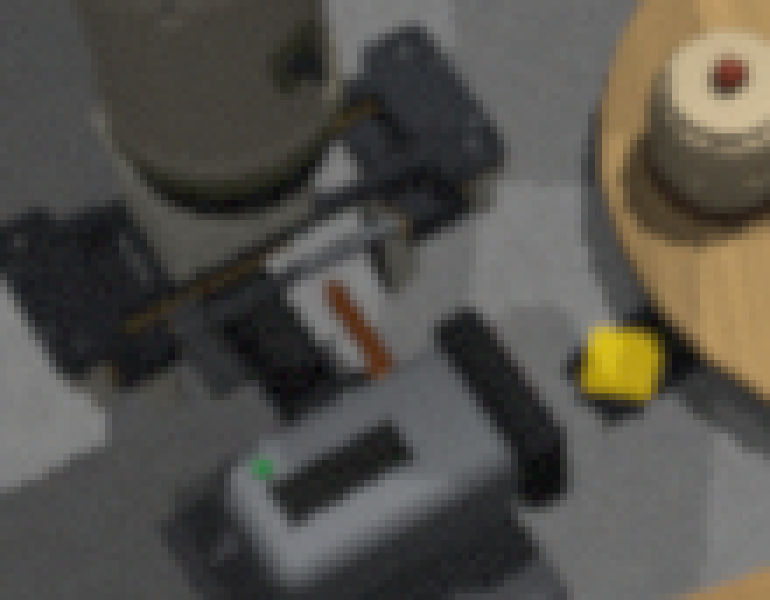

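Request:
{"api": "apply_moves", "payload": {
  "commands": [0,0,0,0,0,0,6,0,0,0,0,0,0,6,0,0,0,0,0,0,6,0,0,0,0,0,0,6,0,0,0,0,0,0,5.4,0,0,0,0,0,0,5.4]
}}

```text
t: 9.48
tool_pos: [0.6183, -0.2, 0.0679]
orientation: [-0.27, 3.083, -0.031]
force: [-0.3, -0.7, 0.3]
opening: 0.0543
```

```bash
cat > snap.py <<'E'
from h import *
import sys
s=read_state();print(s["tool_pos"],s["opening"],s["force"])
a,d=read_camera("scene");np.save(sys.argv[1]+"_d.npy",d)
cv2.imwrite("pics/"+sys.argv[1]+".png",cv2.resize(a[225:270,190:245],(396,324),interpolation=3))
E
python3 snap.py a54
```

```text
[ 0.61832885 -0.20000882  0.06785346] 0.05432840221047574 [-0.33046709 -0.7111977   0.26955788]
```

Request:
{"api": "apply_moves", "payload": {
  "commands": [0,0,0,0,0,0,4.4,0,0,0,0,0,0,4.4,0,0,0,0,0,0,4.4,0,0,0,0,0,0,4.4]
}}

```text
t: 10.02
tool_pos: [0.6183, -0.2, 0.0679]
orientation: [-0.27, 3.083, -0.031]
force: [-0.4, 0.3, -0.1]
opening: 0.0437
```

```bash
python3 snap.py a44; python3 -c "
import cv2,numpy as np
cv2.imwrite('pics/v7.png',np.hstack([cv2.imread('pics/a54.png'),cv2.imread('pics/a44.png')]))"
```

```text
[ 0.61833551 -0.20001563  0.06787025] 0.043722703079967284 [-0.37867028  0.28022988 -0.14570915]
```

View pics/v7.png

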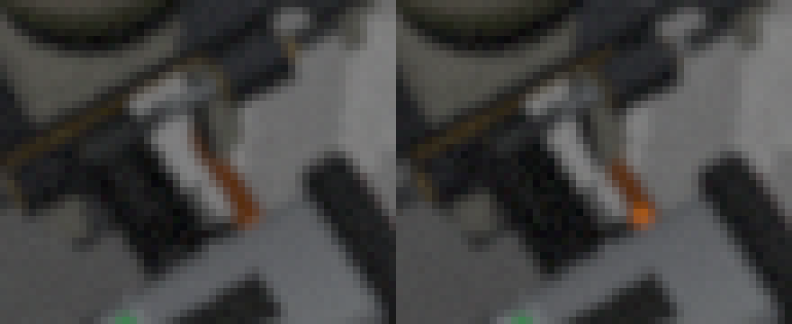

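```bash
python3 - <<'E'
from h import *
from scipy.spatial.transform import Rotation as Ro
s=read_state();R=Ro.from_rotvec(s["orientation"]).as_matrix();p=s["tool_pos"];print(R[:,2])
f=lambda X:((px(X,"scene")-[190,225])*7.2).round().tolist()
for o in(.054,.044):
  print(o,"inner tip",f(p+R@[-.0075,o/2,0]),f(p+R@[.0075,o/2,0]),"outer",f(p+R@[-.0075,o/2+.012,0]),"inner z+60",f(p+R@[-.0075,o/2,-.06]))
m=camera_model("scene");K=np.array(m["intrinsics"]);Rc=np.array(m["R"]);t=np.array(m["t"])
ex=np.array([np.cos(.17),np.sin(.17)]);ey=np.array([-ex[1],ex[0]]);g=np.array([.6175,-.2025])
for n in("a54","a44"):
  d=np.load(n+"_d.npy");print(n)
  for v in range(234,256,2):
    row=[]
    for u in range(212,230,2):
      z=d[v,u];X=Rc.T@(np.array([(u-K[0,2])/K[0,0]*z,(v-K[1,2])/K[1,1]*z,z])-t);r=X[:2]-g
      row.append("%4d,%4d,%4d"%(r@ex*1e3,r@ey*1e3,X[2]*1e3))
    print(v," | ".join(row))
E
```

```text
[ 0.04788052 -0.01568223 -0.99872996]
0.054 inner tip [221.0, 195.0] [203.0, 166.0] outer [247.0, 180.0] inner z+60 [209.0, 127.0]
0.044 inner tip [210.0, 201.0] [192.0, 172.0] outer [236.0, 186.0] inner z+60 [198.0, 133.0]
a54
234   15,  13, 220 |   17,  18, 219 |   15,  24, 209 |    9,  31, 191 |   21,  32, 211 |   23,  37, 210 |   27,  41, 212 |   28,  46, 209 |   29,  52, 203
236   16,  12, 212 |  -75,  46,   1 |   -3,  29, 155 |   18,  27, 199 |   24,  30, 206 |   29,  34, 212 |   29,  40, 205 |   29,  45, 198 |   30,  50, 195
238  -75,  38,  -2 |   21,  14, 206 |   21,  20, 200 |   24,  24, 201 |    7,  35, 156 |   31,  32, 205 |  543,-147,1379 |   31,  43, 192 |  -46,  79,   3
240   22,   7, 203 |   23,  12, 200 |   25,  17, 199 |    3,  30, 141 |    6,  34, 141 |   28,  32, 186 |  -49,  66,  -2 |  -44,  71,   1 |  -43,  77,  -3
242   24,   5, 197 |  -57,  36,   2 |  -57,  42,  -5 |    5,  28, 134 |    7,  33, 132 |    7,  39, 124 |  -42,  63,   0 |  -38,  68,   2 |  -39,  74,  -6
244  -55,  28,   0 |  -51,  33,   4 |  -11,  27,  87 |    2,  28, 115 |    5,  32, 115 |    8,  3
[... 1841 characters left out ...]
 7,  31, 107 |  -32,  50,   3 |  -28,  55,   6 |  -30,  62,  -6 |  -26,  67,  -3
248   -2,   9,  98 |  -39,  26,   4 |  -38,  32,   0 |    6,  24,  98 |    8,  29,  96 |   12,  34,  98 |  -24,  53,   2 |  -22,  58,   0 |  -18,  63,   1
250    4,   6, 102 |    7,  11, 101 |  -32,  29,   0 |  -27,  34,   2 |   11,  27,  90 |   16,  31,  95 |  -18,  49,   2 |  -14,  54,   4 |  -12,  60,   2
252   12,   3, 107 |   14,   8, 106 |  -26,  26,   0 |  -24,  31,  -3 |  -19,  36,   0 |   22,  28,  96 |   25,  33,  98 |  -11,  52,  -2 |   -8,  57,  -2
254   17,   0, 106 |   17,   6,  99 |   21,  10, 104 |  -17,  28,   1 |  -14,  33,   0 |   22,  27,  83 |   32,  29, 100 |   -5,  49,  -1 |   41,  38, 109
```

The left half shows the finger outside the orange trigger at (222,120), and in the right half it is above it. Depth puts the real fingertip at z≈0.105, while the reported TCP is 0.068. So the fingers are passing over the trigger, and I'll lower in steps and check the height visually.

Request:
{"api": "apply_moves", "payload": {
  "commands": [0,0,0,0,0,0,9.0,0,0,0,0,0,0,9.0,0,0,0,0,0,0,9.0,0,0,0,0,0,0,9.0,0,0,0,0,0,0,9.0,0,0,0,0,0,0,9.0,0,0,-1,0,0,0,9,0,0,0,0,0,0,9]
}}

```text
t: 11.08
tool_pos: [0.6181, -0.1999, 0.0568]
orientation: [-0.27, 3.084, -0.03]
force: [0.4, -0.6, 0.6]
opening: 0.0898
```

```bash
cat > tip.py <<'E'
from h import *
from scipy.spatial.transform import Rotation as Ro
# right finger: world points near predicted xy line; report lowest z & spread; also body
s=read_state();R=Ro.from_rotvec(s["orientation"]).as_matrix();p=s["tool_pos"]
a,d=read_camera("scene");m=camera_model("scene");K=np.array(m["intrinsics"]);Rc=np.array(m["R"]);t=np.array(m["t"])
v,u=np.mgrid[0:384,0:512];P=np.stack([(u-K[0,2])/K[0,0]*d,(v-K[1,2])/K[1,1]*d,d],-1);P=(P-t)@Rc
L=(P-p)@R  # tool frame
print("TCP",p.round(4),"open",s["opening"],"tilt",R[:,2].round(3),"q",s["q"].round(3),"F",s["force"].round(1))
for sg in(1,-1):
  o=s["opening"]/2
  k=(abs(L[...,0])<.02)&(L[...,1]*sg>o-.006)&(L[...,1]*sg<o+.03)&(L[...,2]>-.09)&(L[...,2]<.02)&(P[...,2]>.03)&(d>0)
  if k.sum(): Q=L[k];print(sg,k.sum(),"tool z max (tip)",np.sort(Q[:,2])[-6:].round(3),"x",np.percentile(Q[:,0],[5,50,95]).round(3),"y",np.percentile(Q[:,1],[5,50,95]).round(3),"world z min",np.sort(P[k][:,2])[:4].round(3))
E
python3 tip.py
```

```text
TCP [ 0.6181 -0.1999  0.0568] open 0.0898252466510995 tilt [ 0.047 -0.016 -0.999] q [-0.394  0.301  1.536  0.004  1.254 -2.141] F [ 0.4 -0.6  0.6]
1 46 tool z max (tip) [-0.041 -0.039 -0.038 -0.036 -0.034 -0.033] x [-0.009 -0.007  0.005] y [0.042 0.046 0.054] world z min [0.088 0.09  0.092 0.094]
-1 26 tool z max (tip) [-0.042 -0.042 -0.042 -0.039 -0.035 -0.033] x [-0.01  -0.008 -0.007] y [-0.062 -0.055 -0.049] world z min [0.091 0.093 0.097 0.1  ]
```

The fingertip is consistently about 34 mm above the reported TCP. I lower by the measured difference.

Request:
{"api": "apply_moves", "payload": {
  "commands": [0,0.2,-1.2,0,0,0,9.0,0,0,-1.1,0,0,0,9.0,0,0,0,0,0,0,9.0]
}}

```text
t: 11.5
tool_pos: [0.6182, -0.1978, 0.0325]
orientation: [-0.27, 3.083, -0.031]
force: [-0.2, 0.1, -0.4]
opening: 0.0901
```

```bash
python3 tip.py
```

```text
TCP [ 0.6182 -0.1978  0.0325] open 0.09013403869469874 tilt [ 0.048 -0.016 -0.999] q [-0.391  0.325  1.554  0.004  1.212 -2.138] F [-0.2  0.1 -0.4]
1 49 tool z max (tip) [-0.039 -0.037 -0.035 -0.034 -0.033 -0.032] x [-0.01  -0.008  0.003] y [0.042 0.046 0.056] world z min [0.063 0.065 0.066 0.066]
-1 25 tool z max (tip) [-0.043 -0.042 -0.042 -0.037 -0.032 -0.032] x [-0.011 -0.009 -0.006] y [-0.062 -0.055 -0.048] world z min [0.066 0.066 0.07  0.076]
```

Request:
{"api": "apply_moves", "payload": {
  "commands": [0,0,0,0,0,0,5,0,0,0,0,0,0,5,0,0,0,0,0,0,5,0,0,0,0,0,0,3.8,0,0,0,0,0,0,3.5,0,0,0,0,0,0,3.5,0,0,0,0,0,0,3.5,0,0,0,0,0,0,3.5]
}}

```text
t: 12.55
tool_pos: [0.6179, -0.1963, 0.0336]
orientation: [-0.271, 3.084, -0.027]
force: [-0.1, -0.4, -1.0]
opening: 0.0402
```

```bash
python3 tip.py; python3 snap.py sq
```

```text
TCP [ 0.6179 -0.1963  0.0336] open 0.040155735090089746 tilt [ 0.047 -0.013 -0.999] q [-0.39   0.324  1.554  0.006  1.215 -2.138] F [-0.1 -0.4 -1. ]
1 42 tool z max (tip) [-0.051 -0.048 -0.048 -0.046 -0.045 -0.043] x [-0.018 -0.009  0.002] y [0.016 0.02  0.03 ] world z min [0.076 0.079 0.08  0.081]
-1 37 tool z max (tip) [-0.041 -0.041 -0.041 -0.039 -0.039 -0.033] x [-0.019 -0.009 -0.006] y [-0.035 -0.025 -0.016] world z min [0.067 0.073 0.073 0.075]
[ 0.61786572 -0.19627155  0.03353651] 0.03990553841566229 [-0.40175364  0.55041366 -1.02282442]
```

View pics/sq.png

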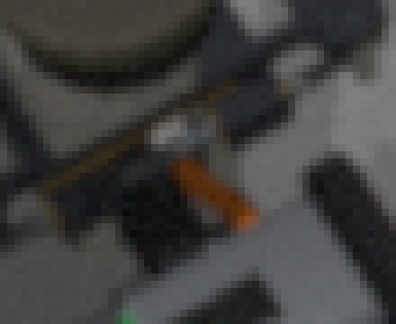

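The picture shows the orange blade swung in, from (180,170) to (248,213), and the opening is 40 mm as expected for a full squeeze. I hold a moment, then release.

Request:
{"api": "apply_moves", "payload": {
  "commands": [0,0,0,0,0,0,3.5,0,0,0,0,0,0,3.5,0,0,0,0,0,0,3.5,0,0,0,0,0,0,9,0,0,0,0,0,0,9,0,0,0,0,0,0,9,0,0,0,0,0,0,9,0,0,0,0,0,0,9]
}}

```text
t: 13.65
tool_pos: [0.6185, -0.196, 0.0342]
orientation: [-0.271, 3.083, -0.027]
force: [-0.7, 0.2, -0.4]
opening: 0.085
```

Request:
{"api": "apply_moves", "payload": {
  "commands": [0,0,0,0,0,0,9,0,0,0,0,0,0,9,0,0,0,0,0,0,9]
}}

```text
t: 14.02
tool_pos: [0.6184, -0.1965, 0.0342]
orientation: [-0.271, 3.083, -0.028]
force: [0.0, 0.3, -0.2]
opening: 0.0901
```

```bash
python3 snap.py rel
```

```text
[ 0.61842072 -0.19647167  0.0341886 ] 0.09010304565760993 [ 0.04308307  0.2910805  -0.1759446 ]
```

View pics/rel.png

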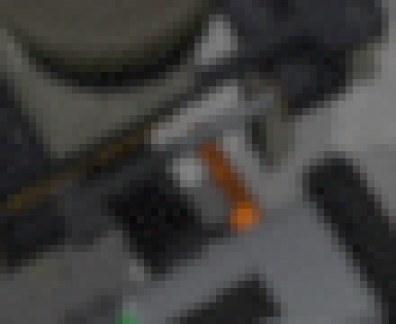

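The blade is back out at (205,145)–(243,213), so the trigger has been released. Next I go up and over the knob.

Request:
{"api": "apply_moves", "payload": {
  "commands": [0,0,6,0,0,0,9.3,0,0,6,0,0,0,9.3,0,0,6,0,0,0,9.3,0,0,6,0.007,0.023,0,9.3,0,4,3,0.007,0.023,0,9.3,0,6,0,0,0,0,9.3,0,6,0,0,0,0,9.3,0,6,0,0,0,0,9.3]
}}

```text
t: 15.08
tool_pos: [0.6143, 0.0261, 0.3121]
orientation: [-0.261, 3.13, 0.003]
force: [1.0, 0.1, 0.2]
opening: 0.0932
```

```bash
python3 - <<'E'
from h import *
from scipy.spatial.transform import Rotation as Ro
s=read_state();print(s["tool_pos"].round(4),Ro.from_rotvec(s["orientation"]).as_matrix().round(3)[:,1:],s["q"].round(3))
E
```

```text
[0.6143 0.0261 0.3121] [[-0.166  0.   ]
 [ 0.986  0.002]
 [ 0.002 -1.   ]] [-0.042  0.155  1.236  0.002  1.75  -1.779]
```

Request:
{"api": "apply_moves", "payload": {
  "commands": [-1,6,0,0,0,0,9.3,0,1.6,0,0,0,0,9.3,0,0,-4,0,0,0,9.3,0,0,-4,0,0,0,9.3,0,0,0,0,0,0,9.3]
}}

```text
t: 15.7
tool_pos: [0.6039, 0.108, 0.2315]
orientation: [-0.271, 3.127, 0.002]
force: [-0.4, 0.4, -0.9]
opening: 0.0926
```

```bash
python3 tip.py
```

```text
TCP [0.6039 0.108  0.2315] open 0.09262715999389443 tilt [ 0.003  0.002 -1.   ] q [ 9.300e-02  1.490e-01  1.388e+00  1.000e-03  1.602e+00 -1.651e+00] F [-0.4  0.4 -0.9]
1 79 tool z max (tip) [-0.036 -0.036 -0.035 -0.035 -0.034 -0.034] x [-0.009 -0.007  0.007] y [0.043 0.046 0.058] world z min [0.265 0.266 0.267 0.267]
-1 30 tool z max (tip) [-0.042 -0.041 -0.04  -0.036 -0.033 -0.03 ] x [-0.01  -0.007  0.002] y [-0.064 -0.058 -0.05 ] world z min [0.262 0.264 0.268 0.271]
```

Request:
{"api": "apply_moves", "payload": {
  "commands": [0,-0.6,-3,0,0,0,9.3,0,0,-3,0,0,0,9.3,0,0,-3,0,0,0,9.3,0,0,0,0,0,0,9.3]
}}

```text
t: 16.25
tool_pos: [0.6116, 0.0995, 0.1539]
orientation: [-0.264, 3.109, 0.001]
force: [-0.3, -0.6, 0.4]
opening: 0.0933
```

```bash
python3 tip.py
```

```text
TCP [0.6116 0.0995 0.1539] open 0.09332384926999528 tilt [ 0.022  0.002 -1.   ] q [ 7.800e-02  1.760e-01  1.499e+00  1.000e-03  1.445e+00 -1.662e+00] F [-0.3 -0.6  0.4]
1 67 tool z max (tip) [-0.035 -0.034 -0.034 -0.033 -0.033 -0.032] x [-0.009 -0.006  0.007] y [0.043 0.045 0.057] world z min [0.186 0.187 0.187 0.188]
-1 23 tool z max (tip) [-0.043 -0.043 -0.042 -0.038 -0.038 -0.038] x [-0.01  -0.008 -0.006] y [-0.064 -0.058 -0.051] world z min [0.192 0.192 0.192 0.196]
```

Request:
{"api": "apply_moves", "payload": {
  "commands": [-0.8,0.3,0,0,0.022,0,9.3,0,0,-1,0,0,0,9.3,0,0,-0.5,0,0,0,9.3,0,0,0,0,0,0,9.3]
}}

```text
t: 16.8
tool_pos: [0.6079, 0.1029, 0.1469]
orientation: [-0.264, 3.12, 0.004]
force: [0.1, -0.6, -0.0]
opening: 0.0931
```

```bash
python3 tip.py
```

```text
TCP [0.6079 0.1029 0.1469] open 0.09305138660057667 tilt [ 0.01   0.003 -1.   ] q [ 0.083  0.184  1.503  0.002  1.445 -1.657] F [ 0.1 -0.6 -0. ]
1 63 tool z max (tip) [-0.035 -0.034 -0.03  -0.03   0.02   0.02 ] x [-0.01  -0.007  0.006] y [0.043 0.047 0.058] world z min [0.127 0.128 0.177 0.177]
-1 21 tool z max (tip) [-0.041 -0.041 -0.04  -0.037 -0.036 -0.034] x [-0.01  -0.009 -0.005] y [-0.063 -0.059 -0.052] world z min [0.181 0.183 0.184 0.187]
```

Request:
{"api": "apply_moves", "payload": {
  "commands": [-0.4,0,-0.8,0,0.01,0,9.3,0,0,0,0,0,0,6,0,0,0,0,0,0,3,0,0,0,0,0,0,3,0,0,0,0,0,0,3,0,0,0,0,0,0,3,0,0,0,0,0,0,3,0,0,0,0,0,0,3],
  "squeeze": 25
}}

```text
t: 17.85
tool_pos: [0.6037, 0.1035, 0.1387]
orientation: [-0.266, 3.13, 0.006]
force: [-0.4, -0.5, -0.3]
opening: 0.0399
```

```bash
python3 tip.py
```

```text
TCP [0.6037 0.1035 0.1387] open 0.039910962446085614 tilt [-0.     0.004 -1.   ] q [ 0.083  0.189  1.512  0.004  1.441 -1.657] F [-0.4 -0.5 -0.3]
1 43 tool z max (tip) [-0.045 -0.044 -0.037 -0.036 -0.036 -0.03 ] x [-0.01  -0.008  0.006] y [0.016 0.022 0.032] world z min [0.168 0.175 0.175 0.176]
-1 59 tool z max (tip) [-0.034 -0.033 -0.032 -0.011 -0.008 -0.006] x [-0.015 -0.008  0.002] y [-0.038 -0.026 -0.015] world z min [0.144 0.146 0.15  0.171]
```

Request:
{"api": "apply_moves", "payload": {
  "commands": [0,0,0,0,0,-0.05,3,0,0,0,0,0,-0.1,3,0,0,0,0,0,-0.12,3,0,0,0,0,0,-0.12,3,0,0,0,0,0,-0.12,3,0,0,0,0,0,-0.12,3,0,0,0,0,0,-0.06,3,0,0,0,0,0,0,3]
}}

```text
t: 18.9
tool_pos: [0.6039, 0.1036, 0.1387]
orientation: [0.84, 3.025, 0.005]
force: [-0.3, 1.5, -0.0]
opening: 0.04
```

```bash
cat > ang.py <<'E'
from h import *
from scipy.spatial.transform import Rotation as Ro
s=read_state();R=Ro.from_rotvec(s["orientation"]).as_matrix()
print(s["t"],s["tool_pos"].round(4),"tilt",R[:,2].round(3),"yaw",np.degrees(np.arctan2(R[1,1],R[0,1])).round(1),"q",s["q"].round(3),s["opening"],s["force"].round(1))
ax=np.array([.604,.102])
for c in("scene","top"):
  read_camera(c)
  for n,o in(("jar_leaf",0),("jar_red",90),("jar_dark",-90),("jar_cream",180)):
    for r in spot_point(n,c):
      p=w(r["point"],c);e=p[:2]-ax
      if .07<np.hypot(*e)<.12 and r["conf"]>.3: print(c,n,round(r["conf"],2),p.round(3),"leaf angle",((np.degrees(np.arctan2(e[1],e[0]))+o+180)%360-180).round(1))
E
python3 ang.py
```

```text
18.9 [0.6039 0.1036 0.1387] tilt [ 0.003  0.003 -1.   ] yaw 59.0 q [ 0.085  0.187  1.514  0.002  1.437 -0.945] 0.03999883440801325 [-0.3  1.5 -0. ]
scene jar_leaf 0.69 [0.678 0.159 0.047] leaf angle 37.5
scene jar_red 0.71 [0.659 0.028 0.044] leaf angle 36.8
scene jar_dark 0.59 [0.55  0.178 0.042] leaf angle 35.6
scene jar_cream 0.69 [0.53  0.049 0.049] leaf angle 36.0
top jar_red 0.77 [0.66  0.026 0.044] leaf angle 36.2
top jar_dark 0.74 [0.547 0.181 0.044] leaf angle 35.9
top jar_cream 0.69 [0.524 0.052 0.05 ] leaf angle 32.0
```

The knob turns without slipping: leaf angle 36°, wrist yaw changed by −40.6°. About 111° remain.

Request:
{"api": "apply_moves", "payload": {
  "commands": [0,0,0,0,0,-0.08,3,0,0,0,0,0,-0.15,3,0,0,0,0,0,-0.15,3,0,0,0,0,0,-0.15,3,0,0,0,0,0,-0.15,3,0,0,0,0,0,-0.15,3,0,0,0,0,0,-0.15,3,0,0,0,0,0,-0.15,3]
}}

```text
t: 20.4
tool_pos: [0.6042, 0.1037, 0.1386]
orientation: [2.363, 2.064, 0.004]
force: [1.6, 0.6, 0.4]
opening: 0.0399
```

Request:
{"api": "apply_moves", "payload": {
  "commands": [0,0,0,0,0,-0.15,3,0,0,0,0,0,-0.15,3,0,0,0,0,0,-0.15,3,0,0,0,0,0,-0.12,3,0,0,0,0,0,-0.05,3,0,0,0,0,0,0,3,0,0,0,0,0,0,3]
}}

```text
t: 21.28
tool_pos: [0.6044, 0.1034, 0.1386]
orientation: [2.893, 1.215, 0.002]
force: [-0.7, 0.3, 0.3]
opening: 0.0398
```

```bash
python3 ang.py
```

```text
21.275 [0.6044 0.1034 0.1386] tilt [ 0.003 -0.003 -1.   ] yaw -44.5 q [ 0.088  0.189  1.512 -0.003  1.438  0.864] 0.039832820329874334 [-0.7  0.3  0.3]
scene jar_leaf 0.97 [0.636 0.013 0.048] leaf angle -70.2
scene jar_red 0.8 [0.518 0.066 0.047] leaf angle -67.6
scene jar_dark 0.61 [0.69  0.136 0.045] leaf angle -68.3
scene jar_cream 0.94 [0.573 0.192 0.047] leaf angle -70.9
top jar_leaf 0.9 [0.64  0.014 0.047] leaf angle -67.5
top jar_red 0.64 [0.515 0.067 0.045] leaf angle -68.3
top jar_cream 0.6 [0.57  0.193 0.046] leaf angle -69.4
```

Request:
{"api": "apply_moves", "payload": {
  "commands": [0,0,0,0,0,-0.06,3,0,0,0,0,0,-0.06,3,0,0,0,0,0,0,3,0,0,0,0,0,0,3]
}}

```text
t: 22.28
tool_pos: [0.6044, 0.1034, 0.1387]
orientation: [2.962, 1.035, 0.002]
force: [0.8, 0.6, -0.8]
opening: 0.0395
```

```bash
python3 ang.py; python3 - <<'E'
from h import *
a,_=read_camera("scene");cv2.imwrite("pics/v10.png",cv2.resize(a[150:300,200:380],(720,600),interpolation=3))
for c in("scene","top"):
  im,d=read_camera(c);hsv=cv2.cvtColor(im,cv2.COLOR_BGR2HSV);m=camera_model(c);K=np.array(m["intrinsics"]);Rc=np.array(m["R"]);t=np.array(m["t"])
  v,u=np.mgrid[0:384,0:512];P=np.stack([(u-K[0,2])/K[0,0]*d,(v-K[1,2])/K[1,1]*d,d],-1);P=(P-t)@Rc
  k=(cv2.inRange(hsv,(24,150,110),(33,255,255))>0)&(np.hypot(P[...,0]-.647,P[...,1]+.065)<.04);print(c,k.sum(),P[k].mean(0).round(4) if k.any() else 0)
E
```

```text
22.275 [0.6044 0.1034 0.1387] tilt [ 0.002 -0.003 -1.   ] yaw -51.5 q [ 0.088  0.19   1.511 -0.004  1.439  0.987] 0.039527919569676793 [ 0.8  0.6 -0.8]
scene jar_leaf 0.97 [0.627 0.011 0.049] leaf angle -76.1
scene jar_red 0.57 [0.514 0.078 0.047] leaf angle -74.8
scene jar_dark 0.77 [0.694 0.128 0.044] leaf angle -73.8
scene jar_cream 0.6 [0.582 0.196 0.049] leaf angle -76.7
top jar_leaf 0.63 [0.631 0.01  0.046] leaf angle -73.7
top jar_red 0.55 [0.515 0.077 0.046] leaf angle -74.3
top jar_cream 0.38 [0.581 0.194 0.047] leaf angle -76.2
scene 74 [ 0.6464 -0.0656  0.0164]
top 46 [ 0.6476 -0.0625  0.0148]
```

View pics/v10.png

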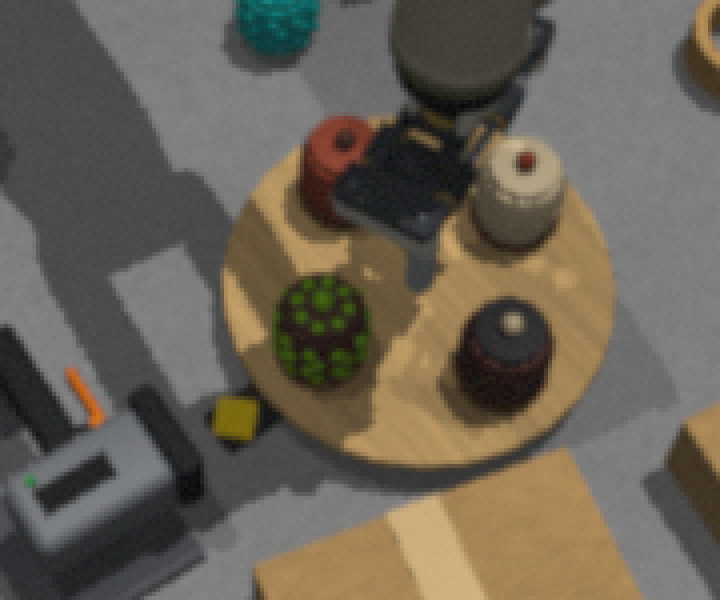

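The leaf jar (322,330) lies on the line from the knob to the yellow diamond (237,418). Its mean angle is about −75.1° against −75.5° for the diamond. The trigger (85,398) is out. I let it settle and hand in.

Request:
{"api": "apply_moves", "payload": {
  "commands": [0,0,0,0,0,0,3,0,0,0,0,0,0,3,0,0,0,0,0,0,3,0,0,0,0,0,0,3]
}}

```text
t: 23.42
tool_pos: [0.6044, 0.1034, 0.1387]
orientation: [2.963, 1.034, 0.002]
force: [0.7, 0.8, 0.4]
opening: 0.0397
```

```bash
python3 -c "
from plant import *
s=read_state();print(s['opening'],s['dq'].round(4),s['orientation']);print(close_job())"
```

```text
0.03967469071298808 [ 0.0003 -0.     -0.0016 -0.0005 -0.0004  0.0005] [2.96257446e+00 1.03359360e+00 1.60987390e-03]
the job is handed in; nothing more can be done
None
```

The scanner trigger was squeezed fully in and let go, and the leaf jar now stands at the front with the gripper still holding the knob. I handed the job in at about 23.4 s; no verdict was reported.

- **Trigger:** the fingers closed to about 40 mm across grip and trigger, which matches a full squeeze. A picture showed the blade swung in, and the release picture showed it back out.
- **Carousel:** I turned the knob about 151° clockwise in one grasp, without slip. The leaf jar ended at about −75.1° (single readings −73.7° to −76.7°), against about −75.5° for the yellow diamond. That is within 1°, where about 7° is allowed.
- **At hand-in:** the arm was still and the gripper was set to a 25 N squeeze on the 40 mm knob. I did not measure the contact force itself.
- **What disagreed:** the fingertips were really about 34 mm higher than the reported tool position. My first two squeezes therefore passed over the trigger without moving it, though the second closed on the grip itself. I found this from the depth image and corrected for it at both the trigger and the knob.

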